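# Dress the craft shop's counter display

## Robot

A 6-joint arm with a two-finger parallel gripper is mounted at the origin on the work surface. World frame = base frame: x ahead of the robot, y to its left, z up, the work surface at z = 0. Lengths are in m, angles in degrees, forces in N, time in s.
With the tool pointing down it reaches from about 0.35 to 0.875 m from the base axis. Payload 4.2 kg.
Tool frame: the origin (TCP) lies between the finger pads; the fingertips stand 17 mm ahead of it and the grasp point (between the pads) lies 2 mm behind it; z points along the fingers, y is the line along which they close (so a half turn about z gives the same grasp; the last joint's range is limited). The gripper opens to 87 mm and grips with 3 to 60 N. Pads are 19 mm wide; open, the fingers measure 117 mm over their backs; the gripper's body (75 mm by 190 mm) begins 51 mm behind the grasp point.
Start: joints at [78.472, 22.042, 0.453, 0, -68.411, -14.817], TCP at [0.277, 0.56, 0.24] pointing down, gripper open.
Joint ranges: [-179.83, 179.83], [-69.29, 118.12], [-61.27, 80.66], [-181.25, 117.63], [-171.15, -9.14], [-177.46, 177.46]. Speed limits (degrees/s): [159.86, 159.86, 180, 180, 180, 180].

## Interface

Orientations are given as a 3x3 rotation matrix whose columns are the frame's x, y, z axes.
In Python, from station import r gives the robot as it stands.
- The arm moves only by the tool servo_tool, never from a script. Its argument "targets" is a list of rows, each a list of 5 numbers: the shift along the world's x, y, z in units of 30 mm (1.0 is 30 mm), then the turn about the world's z in rad, then the finger opening in mm, from 0 to 87. In form: [[x, y, z, turn, gripper], ...]. A call has exactly 5 rows; each row is the pose to reach, as a shift and turn from the pose commanded when the call began; what a row does not reach only later rows make up. A row lasts 1/12 s, in which the tool goes at most 41.7 mm and 7.16 degrees, less where a joint would pass 70% of its speed; a pose out of reach is approached as far as the arm can. A call with a gripper value outside its range is refused whole. The fingers move at their own pace and stop on an object; the grip force is fixed at half the most. Time passes only in rows, so rows that repeat a pose let the fingers close, or fill a call up. It gives the time, the measured TCP pose, the force, the opening and the grip force at its end, in the units of the state.
- r.sense(): the state, without advancing time (a new reading comes with each control period).
- r.capture(name): name is "scene" or "top"; returns a dict with "pixels" (384x512x3 uint8, red, green, blue), "fx", "fy", "cx", "cy" (pixels), "world_from_camera" (4x4, takes a point from camera to world coordinates). Camera axes: x right, y down, z forward; pixel columns grow to the right and rows downward; lengths in m; the calibration is good to about 2 mm. A picture is of the moment at which its call begins. There is no depth.
- r.finish_job(): hands the job in; it is judged then, once.
The state is a dict: "time_s": time; "joints": joint angles; "joint_velocities": joint speeds; "effort": joint torques, N m; "tcp_pos": TCP position; "ee_rot": TCP orientation; "wrist_force": force on the tool from outside, world axes, zero at the start; "moment": the same for the moment, N m; "gripper_width": opening from 0.0 (shut) to 1.0 (fully open); "gripper_force": force on a finger pad.
Only numpy, scipy, OpenCV 4.12 (cv2) and the standard library are available. Lean on these libraries where they do the work, as an engineer would, in place of code of your own. Each camera call takes 0.05 s, during which the arm holds its last target. There are 200 camera calls.

## Task

Stand the trinket box square in the middle of the riser and the short jar upright on the middle of the box; lay the tape roll flat in the very middle between the two bookends. Stand the tall jar on the counter to the left (seen from the robot) of the card holder, in line with its card, leaving a gap of about 25 mm. Do not shift the ink pad or the little wooden house.

Things in the scene. Friction and masses are not known exactly. Their poses are not given: they have to be found in the camera images.
- riser: Target, fixed: square plywood display riser, 100 x 100 x 30 mm high. Origin: centre of its underside, on the counter (top face 30 mm above the origin). x and y run along its edges, z up; yaw within 20 degrees of the robot's axes.
- bookends: Target, fixed: grey steel double bookend. Base plate 90 (x) x 124 (y) x 4 mm thick, flat on the counter; at y = +60 and -60 mm stand upright plates 80 mm (x) by 4 mm (y), tops 67 mm above the counter; 116 mm clear between them, open to front and back. Origin: centre of the underside. Yaw within 20 degrees.
- card_holder: Target, fixed: dark wood block 30 (x) x 80 (y) x 20 mm high holding an upright white card, 4 mm thick, 74 mm wide along y, top 87 mm above the counter. Origin: centre of the underside. Its printed face looks along -x to the robot; +y is left as seen from the robot. Yaw within 20 degrees. A tall jar centred at x = 0, y = +83 mm leaves a 25 mm gap.
- trinket_box: Loose: square light-wood box, 56 x 56 x 38 mm high, shut, with a dark joint line and a small brass clasp on its -x side; about 90 g. Origin: centre of its underside; x and y along its edges, z up. Flat top.
- short_jar: Loose: short white plastic paint jar with a grey cap, 48 mm diameter, 40 mm high, about 70 g; squat, straight-sided, the top 13 mm is the cap, 46 mm across. Origin: centre of its underside, z up.
- tall_jar: Loose: tall white plastic paint jar with a grey cap, 36 mm diameter, 75 mm high, about 90 g; slim, straight-sided, the top 16 mm is the cap, 34 mm across. Origin: centre of its underside, z up.
- tape_roll: Loose: roll of tan packing tape on a cardboard core, lying flat: outer diameter 60 mm, hole 38 mm, 24 mm high, about 80 g. Origin: centre of its underside, z up.
- ink_pad: Bystander, loose, to be left alone: flat black and grey stamp ink pad, 70 (x) x 50 (y) x 19 mm high. Origin: centre of its underside.
- wood_house: Bystander, loose, to be left alone: little wooden house with a pitched roof, footprint about 42 (x) x 52 (y) mm, 56 mm high. Origin: centre of its underside.
Not all that is in view belongs to the job. Leave any blue or red look-alike of the card_holder alone.

How it is judged:
By the outcome, as a careful person would: the job done as asked, in the order asked, and still so for the second after the job is handed in, with the robot touching nothing.
It also fails if it takes over 104 s, if anything falls off the work surface, if the arm or the gripper's body presses on something with over 40 N, if the wrist force passes 120 N, or if a joint passes its speed limit or range.

## Working session

There is one attempt and no reset: what is moved stays moved. The work goes in short steps, Python scripts to look and compute and a tool call to move; the robot and the scene stay as the last step left them, time stands still between calls to the robot, and variables do not carry over. Pictures are saved under pics/ and viewed, at most 14 in all, crops included, and the job is handed in when it is done.

Besides the shell and the picture viewer there is one more tool, called after "Emit:" in YAML: its name, and indented under it one key for each argument. servo_tool: Moves the arm, as the interface text tells. Its arguments: {"type":"object","properties":{"targets":{"type":"array","items":{"type":"array","items":{"type":"number"}}}},"required":["targets"]}

```bash
ls; mkdir -p pics; cat > h.py <<'E'
import numpy as np, cv2
from station import r
def snap(name, tag):
    c=r.capture(name); cv2.imwrite(f'pics/{tag}.png',c['pixels'][:,:,::-1]); np.save(f'pics/{tag}.npy',c,allow_pickle=True); return c
def load(tag): return np.load(f'pics/{tag}.npy',allow_pickle=True).item()
def ray(c,u,v):
    T=np.array(c['world_from_camera']); d=T[:3,:3]@np.array([(u-c['cx'])/c['fx'],(v-c['cy'])/c['fy'],1]); return T[:3,3],d/np.linalg.norm(d)
def atz(c,u,v,z):
    o,d=ray(c,u,v); return o+d*(z-o[2])/d[2]
def tri(a,b):
    (o,d),(p,e)=ray(*a),ray(*b); A=np.stack([d,-e],1); s=np.linalg.lstsq(A,p-o,rcond=None)[0]
    P,Q=o+d*s[0],p+e*s[1]; return (P+Q)/2,np.linalg.norm(P-Q)
def proj(c,P):
    T=np.array(c['world_from_camera']); q=(np.atleast_2d(P)-T[:3,3])@T[:3,:3]; return np.stack([q[:,0]/q[:,2]*c['fx']+c['cx'],q[:,1]/q[:,2]*c['fy']+c['cy']],1)
E
python3 - <<'E'
from h import *
for n in('scene','top'):
    c=snap(n,n+'0'); print(n,c['fx'],c['cx'],c['cy'],np.round(c['world_from_camera'],3).tolist())
print(r.sense())
E
```

```text
pics
scene 468.27873665789684 260.02941878087387 189.18443753726478 [[-0.856, 0.275, -0.437, 1.101], [0.516, 0.494, -0.7, 0.982], [0.023, -0.825, -0.565, 0.799], [0.0, 0.0, 0.0, 1.0]]
top 364.4503283610381 251.13018831579424 191.0820047060508 [[-0.011, -0.994, 0.109, 0.408], [-1.0, 0.013, 0.022, 0.02], [-0.024, -0.108, -0.994, 1.01], [0.0, 0.0, 0.0, 1.0]]
{'time_s': 0.1, 'joints': array([ 7.84714251e+01,  2.20854065e+01,  3.87086962e-01, -2.50531857e-02,
       -6.84111265e+01, -1.48163887e+01]), 'joint_velocities': array([ 0.06655419, -0.08114548,  0.2646288 ,  0.11917994,  0.09311853,
        0.09599962]), 'effort': array([-9.47274566e-04, -3.91687775e+01,  1.87936914e+01,  4.23200905e+00,
        1.34996069e-02, -7.56611030e-05]), 'tcp_pos': array([0.27712011, 0.55963599, 0.23857608]), 'ee_rot': array([[ 8.96066904e-01, -4.43918343e-01, -7.80141211e-04],
       [-4.43919018e-01, -8.96065120e-01, -1.79036418e-03],
       [ 9.57181698e-05,  1.95060560e-03, -9.99998093e-01]]), 'wrist_force': array([ 0.21376323, -0.93169329, -0.75103579]), 'moment': array([-0.0269034 , -0.00968251,  0.03120944]), 'gripper_force': 0.0, 'gripper_width': 1.0001187696282843}
```

View pics/scene0.png

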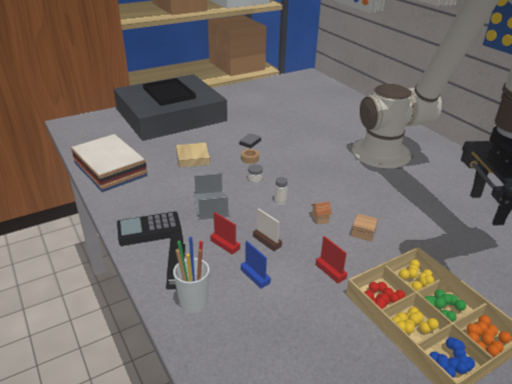

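View pics/top0.png

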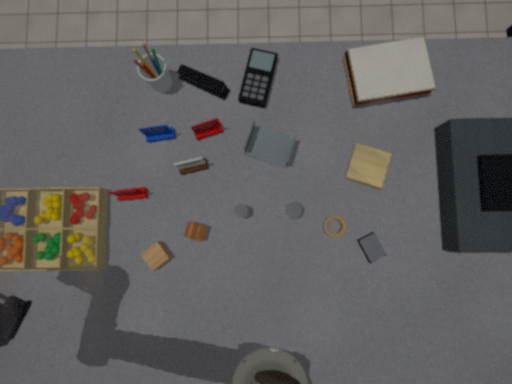

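Scene: riser (193,155), bookends (212,195), tape (250,156), short jar (256,174), tall jar (281,190), card holder (268,230), house (322,213), box (364,227). Top: box (156,256), house (197,231), tall jar (243,211), short jar (294,210), tape (334,226), ink pad (372,247), riser (369,166), bookends (270,145), card holder (192,165). I'll enlarge both.

```bash
python3 - <<'E'
from h import *
for t,(a,b,c,d),k in(('top0',(130,400,110,280),2.9),('scene0',(165,385,125,260),3.6)):
    im=cv2.imread(f'pics/{t}.png')[c:d,a:b]; im=cv2.resize(im,None,fx=k,fy=k,interpolation=cv2.INTER_CUBIC)
    for u in range(a,b,20): cv2.putText(im,str(u),(int((u-a+.5)*k),10),0,.35,(0,255,255)); cv2.line(im,(int((u-a+.5)*k),12),(int((u-a+.5)*k),18),(0,255,255))
    for v in range(c,d,20): cv2.putText(im,str(v),(0,int((v-c+.5)*k)),0,.35,(0,255,255)); cv2.line(im,(24,int((v-c+.5)*k)),(30,int((v-c+.5)*k)),(0,255,255))
    cv2.imwrite(f'pics/{t}z.png',im)
E
```

```text
(no output)
```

View pics/top0z.png

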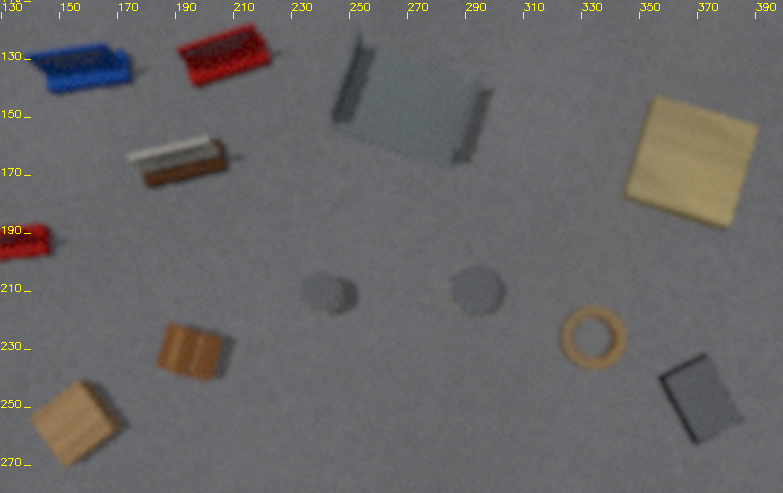

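View pics/scene0z.png

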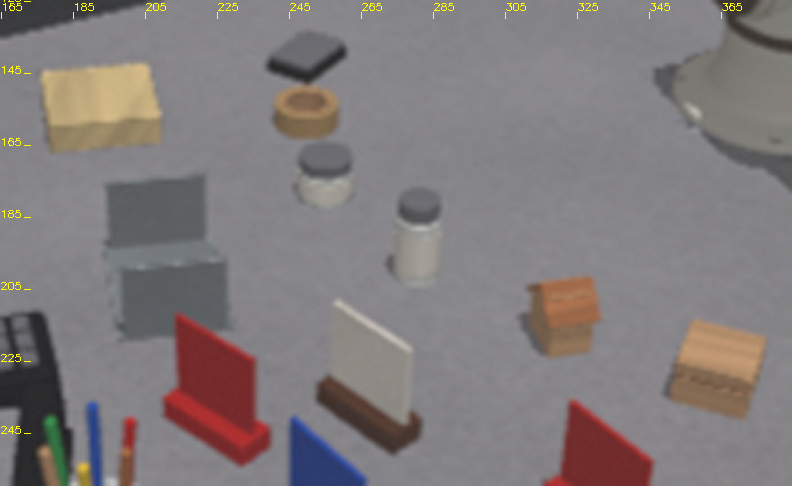

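```bash
cat > fit.py <<'E'
from h import *
from scipy.optimize import minimize
def rect(a,b,z,x0=0,y0=0): return np.array([[x0+sx*a/2,y0+sy*b/2,z] for sx,sy in((1,1),(1,-1),(-1,-1),(-1,1))])
def circ(d,z): t=np.linspace(0,2*np.pi,48,endpoint=False); return np.c_[d/2*np.cos(t),d/2*np.sin(t),0*t+z]
# model: list of solids (hull point sets) and list of closed face loops, mm
M=dict(riser=([np.r_[rect(100,100,0),rect(100,100,30)]],[rect(100,100,30)]),
 trinket_box=([np.r_[rect(56,56,0),rect(56,56,38)]],[rect(56,56,38)]),
 short_jar=([np.r_[circ(48,0),circ(48,27),circ(46,40)]],[circ(46,40)]),
 tall_jar=([np.r_[circ(36,0),circ(36,59),circ(34,75)]],[circ(34,75)]),
 tape_roll=([np.r_[circ(60,0),circ(60,24)]],[circ(38,24),circ(60,24)]),
 bookends=([],[rect(90,124,4)]+[np.array([[40,y,4],[40,y,67],[-40,y,67],[-40,y,4]]) for y in(58,-58,62,-62)]),
 card_holder=([np.r_[rect(30,80,0),rect(30,80,20)]],[np.array([[x,37,20],[x,37,87],[x,-37,87],[x,-37,20]]) for x in(-2,2)]))
def grads(c,s=.8):
    im=cv2.GaussianBlur(np.float32(c['pixels']),(0,0),s); return np.stack([cv2.Scharr(im,cv2.CV_32F,1,0),cv2.Scharr(im,cv2.CV_32F,0,1)],-1)/32
def world(P,p):
    x,y,z,a=p; R=np.array([[np.cos(a),-np.sin(a)],[np.sin(a),np.cos(a)]]); P=P/1000.; return np.c_[P[:,:2]@R.T+[x,y],P[:,2]+z]
def lines(n,p,c):
    S,L=M[n]; out=[cv2.convexHull(np.float32(proj(c,world(s,p))))[:,0] for s in S]
    return out+[proj(c,world(l,p)) for l in L]
def score(n,p,views):
    t=0
    for c,G in views:
        w=0;k=0
        for q in lines(n,p,c):
            e=np.roll(q,-1,0)-q
            for a,d in zip(q,e):
                m=max(2,int(np.hypot(*d))); s=(np.arange(m)+.5)/m; nv=np.array([-d[1],d[0]])/(np.hypot(*d)+1e-9)
                u=(a+s[:,None]*d).astype(np.float32)
                if 1: g=cv2.remap(G.reshape(384,512,-1)[:,:,:4].copy(),u[None,:,0],u[None,:,1],cv2.INTER_LINEAR)[0].reshape(m,2,2); h=cv2.remap(G[:,:,2].copy(),u[None,:,0],u[None,:,1],cv2.INTER_LINEAR)[0]
                w+=np.sqrt(((g@nv)**2).sum(1)+(h@nv)**2).sum(); k+=m
        t+=w/k
    return t
def fit(n,x,y,yaw,tags,free_z=False,z=0.,rounds=(.012,.004)):
    V=[(c,grads(c)) for c in map(load,tags)]; b=np.array([x,y,z,np.radians(yaw)]); sc=np.array([1,1,1 if free_z else 0,5.])
    rng=np.random.default_rng(0); best=score(n,b,V)
    for R in rounds:
        for q in b+rng.uniform(-R,R,(150,4))*sc:
            s=score(n,q,V)
            if s>best: best,b=s,q
    ix=[0,1,3]+([2] if free_z else [])
    def f(v): q=b.copy(); q[ix]=v; return -score(n,q,V)
    m=minimize(f,b[ix],method='Nelder-Mead',options=dict(initial_simplex=np.vstack([b[ix]]+[b[ix]+d for d in np.diag([.003,.003,.03,.003][:len(ix)])]),xatol=1e-5,maxiter=150))
    q=b.copy(); q[ix]=m.x; return q,-m.fun
E
cat > run0.py <<'E'
from fit import *
c=load('top0'); 
def z2(X,Y): return 130+X/2.9-.5,110+Y/2.9-.5
I=dict(trinket_box=(75,422,.038,38),riser=(692,162,.03,-15.5),bookends=(417,105,.004,-18),short_jar=(477,291,.04,0),tall_jar=(324,292,.075,0),tape_roll=(594,337,.024,0),card_holder=(185,163,.02,13.5))
for n,(X,Y,z,a) in I.items():
    p=atz(c,*z2(X,Y),z); o=[n,'init',np.round(p[:2]*1e3).tolist()]
    for tags in(['top0','scene0'],['top0'],['scene0']):
        q,s=fit(n,p[0],p[1],a,tags); o.append((np.round(q[:2]*1e3,1).tolist(),round(np.degrees(q[3]),1),round(s,1)))
    q,s=fit(n,p[0],p[1],a,['top0','scene0'],True); o.append(('z',np.round(q[:3]*1e3,1).tolist(),round(np.degrees(q[3]),1)))
    print(*o)
E
time python3 run0.py
```

```text
Still running in the background as job /tmp/bash_jobs.1000/e04a179f59f1 (pid 506). You'll get a notice when it ends.
```

```bash
kill -- -$(cat /tmp/bash_jobs.1000/e04a179f59f1/pid); cat /tmp/bash_jobs.1000/e04a179f59f1/stdout
python3 - <<'E'
s=open('fit.py').read()
a=s.index('def score'); b=s.index('def fit')
s=s[:a]+'''from scipy.ndimage import map_coordinates
def score(n,p,views):
    t=0
    for c,G in views:
        U=[];N=[]
        for q in lines(n,p,c):
            e=np.roll(q,-1,0)-q
            for a,d in zip(q,e):
                l=np.hypot(*d)+1e-9; m=max(1,int(l)); U.append(a+((np.arange(m)+.5)/m)[:,None]*d); N.append(np.tile([-d[1]/l,d[0]/l],(m,1)))
        U=np.concatenate(U); N=np.concatenate(N); ii=[U[:,1],U[:,0]]
        g=sum((map_coordinates(G[:,:,k,0],ii,order=1)*N[:,0]+map_coordinates(G[:,:,k,1],ii,order=1)*N[:,1])**2 for k in range(3))
        t+=np.sqrt(g).mean()
    return t
'''+s[b:]
open('fit.py','w').write(s)
E
time timeout 300 python3 -u run0.py
```

```text
trinket_box init [348.0, 297.0] ([347.2, 301.4], np.float64(36.3), np.float64(32.8)) ([346.9, 300.4], np.float64(35.9), np.float64(15.1)) ([347.7, 302.4], np.float64(36.4), np.float64(18.0)) ('z', [346.5, 301.1, -1.3], np.float64(36.2))
riser init [582.0, -276.0] ([583.6, -275.5], np.float64(-18.9), np.float64(34.1)) ([583.5, -276.8], np.float64(-18.6), np.float64(14.2)) ([584.0, -273.1], np.float64(-19.3), np.float64(21.0)) ('z', [583.2, -277.2, -2.2], np.float64(-19.1))
bookends init [646.0, -22.0] ([646.9, -7.3], np.float64(-19.0), np.float64(24.3)) ([638.0, -25.4], np.float64(-19.4), np.float64(9.6)) ([647.8, -5.8], np.float64(-19.3), np.float64(15.7)) ('z', [646.4, -8.2, -1.9], np.float64(-19.0))
short_jar init [463.0, -72.0] ([463.2, -75.3], np.float64(3.8), np.float64(18.2)) ([463.3, -75.6], np.float64(-0.9), np.float64(8.3)) ([474.6, -55.1], np.float64(-1.7), np.float64(12.0)) ('z', [463.0, -75.9, -3.2], np.float64(1.5))
tall_jar init [462.0, 67.0] ([463.2, 71.3], np.float64(-1.1), np.float64(16.1)) ([458.7, 53.6], np.float64(3.2), np.float64(9.8)) ([464.3, 74.0], np.float64(-0.4), np.float64(10.9)) ('z', [462.5, 70.7, -15.2], np.float64(4.7))
tape_roll init [420.0, -180.0] ([419.6, -180.6], np.float64(0.5), np.float64(27.7)) ([419.5, -181.5], np.float64(-0.6), np.float64(10.7)) ([419.9, -179.6], np.float64(2.0), np.float64(17.3)) ('z', [419.3, -181.6, -1.2], np.float64(0.6))
card_holder init [590.0, 201.0] ([588.7, 202.9], np.float64(13.2), np.float64(35.7)) ([588.1, 202.6], np.float64(13.4), np.float64(20.3)) ([591.4, 206.2], np.float64(13.1), np.float64(18.3)) ('z', [589.0, 202.8, -3.6], np.float64(13.2))
real	0m51.521s
user	0m50.815s
sys	0m0.549s
```

```bash
cat > ov.py <<'E'
from fit import *
def overlay(tag,P,box,k,out):
    a,b,c0,d=box; c=load(tag); im=cv2.resize(c['pixels'][c0:d,a:b,::-1],None,fx=k,fy=k,interpolation=cv2.INTER_CUBIC)
    for n,p in P.items():
        for q in lines(n,p,c): cv2.polylines(im,[np.int32((q-[a,c0]+.5)*k*8)],True,(0,0,255) if n[0]!='r' else (255,0,0),1,cv2.LINE_AA,3)
    return im
E
python3 - <<'E'
from ov import *
P=dict(trinket_box=(347.2,301.4,36.3),riser=(583.6,-275.5,-18.9),bookends=(646.9,-7.3,-19),short_jar=(463.2,-75.3,0),tall_jar=(463.2,71.3,0),tape_roll=(419.6,-180.6,0),card_holder=(588.7,202.9,13.2))
P={n:(x/1e3,y/1e3,0,np.radians(a)) for n,(x,y,a) in P.items()}
cv2.imwrite('pics/ovt.png',overlay('top0',P,(130,400,110,280),2.9,0)); cv2.imwrite('pics/ovs.png',overlay('scene0',P,(165,385,125,260),3.6,0))
E
```

```text
(no output)
```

View pics/ovt.png

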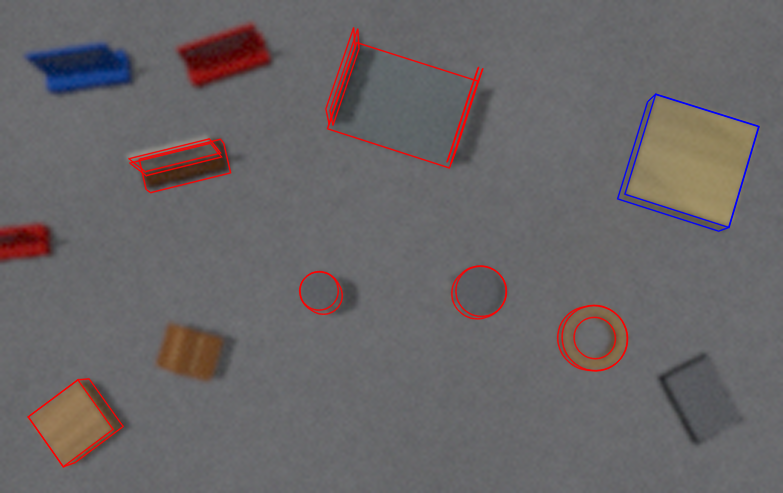

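View pics/ovs.png

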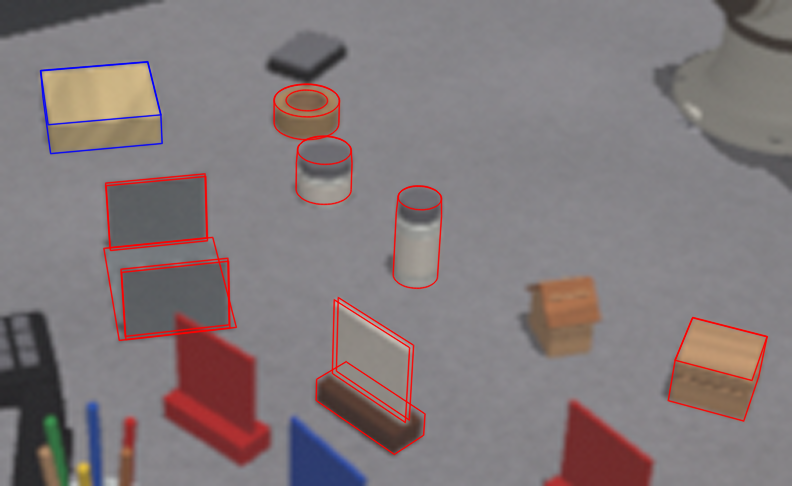

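Overlays match nearly everywhere; in the top view the bookends outline sits ~2 mm left of the picture (328 vs 333). I'll refine the doubtful ones per view.

```bash
python3 - <<'E'
from fit import *
P=dict(bookends=(646.9,-7.3,-19),short_jar=(463.2,-75.3,0),tall_jar=(463.2,71.3,0))
for n,(x,y,a) in P.items():
    for t in(['top0'],['scene0'],['top0','scene0']):
        if n=='short_jar': M[n]=([np.r_[circ(48,0),circ(48,27),circ(46,40)]],[])
        for z in (0,1):
            if z and len(t)<2: continue
            q,s=fit(n,x/1e3,y/1e3,a,t,bool(z),rounds=(.005,.003)); print(n,t,np.round(q[:3]*1e3,1),round(np.degrees(q[3]),1),round(s,1))
E
```

```text
bookends ['top0'] [644.7  -7.9   0. ] -18.3 9.2
bookends ['scene0'] [647.8  -5.8   0. ] -19.3 15.7
bookends ['top0', 'scene0'] [646.9  -7.3   0. ] -19.0 24.3
bookends ['top0', 'scene0'] [646.4  -8.2  -1.9] -19.0 24.7
short_jar ['top0'] [463.6 -75.6   0. ] -2.3 8.7
short_jar ['scene0'] [461.6 -76.1   0. ] 1.6 10.7
short_jar ['top0', 'scene0'] [463.2 -75.7   0. ] 1.6 19.3
short_jar ['top0', 'scene0'] [ 4.633e+02 -7.560e+01  2.000e-01] 3.8 19.2
tall_jar ['top0'] [463.4  69.4   0. ] 2.0 6.1
tall_jar ['scene0'] [464.3  74.    0. ] -0.4 10.9
tall_jar ['top0', 'scene0'] [463.2  71.3   0. ] -0.3 16.1
tall_jar ['top0', 'scene0'] [461.9  69.8  -3.4] 2.8 16.8
```

Emit:
servo_tool:
  targets:
    - [0.4,-1.5,0,0,87]
    - [0.8,-3,0,0,87]
    - [1.2,-4.5,0,0,87]
    - [1.6,-6,-0.5,0,87]
    - [2.3,-8.6,-1,0,87]

```text
time_s: 0.52
tcp_pos: [0.3305, 0.3588, 0.2212]
ee_rot: [[0.896, -0.443, -0.0], [-0.443, -0.896, 0.0], [-0.0, -0.0, -1.0]]
wrist_force: [1.0, 0.1, -0.2]
gripper_width: 1.001
gripper_force: 0.0
```

```bash
python3 - <<'E'
from h import *
a=cv2.imread('pics/scene0.png')[208:246,345:385]; b=cv2.imread('pics/top0.png')[237:275,135:175]
f=lambda i:cv2.convertScaleAbs(cv2.resize(i,(400,380),interpolation=cv2.INTER_CUBIC),alpha=1.5)
cv2.imwrite('pics/boxz.png',np.hstack([f(a),f(b)]))
E
```

```text
(no output)
```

View pics/boxz.png

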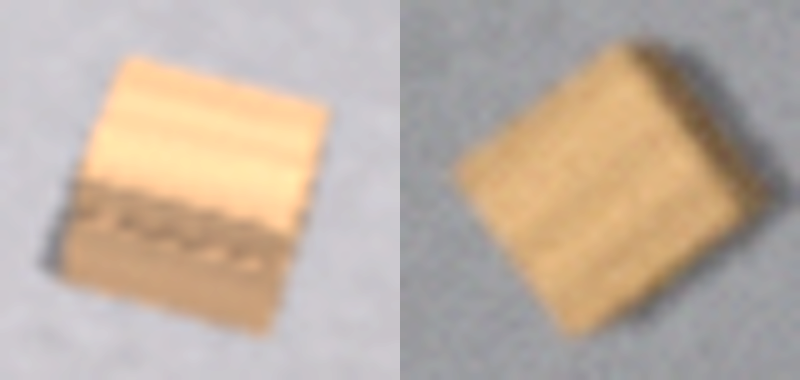

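Emit:
servo_tool:
  targets:
    - [0.1,-0.3,-0.6,-0.12,87]
    - [0.2,-0.7,-1.2,-0.24,87]
    - [0.3,-1.2,-1.8,-0.36,87]
    - [0.4,-1.6,-2.4,-0.476,87]
    - [0.55,-1.9,-3.0,-0.476,87]

```text
time_s: 0.93
tcp_pos: [0.3467, 0.3021, 0.1307]
ee_rot: [[0.589, -0.808, -0.001], [-0.808, -0.589, -0.001], [0.0, 0.001, -1.0]]
wrist_force: [-0.3, 1.5, 0.3]
gripper_width: 1.001
gripper_force: 0.0
```

The crop shows no clasp on the front (scene) face, consistent with yaw ≈ 36°. Descending on the box.

Emit:
servo_tool:
  targets:
    - [0,0,-1.2,0,87]
    - [0,0,-2.4,0,87]
    - [0,0,-3.2,0,87]
    - [0,0,-3.55,0,87]
    - [0,0,-3.55,0,50]

```text
time_s: 1.35
tcp_pos: [0.3459, 0.3016, 0.0223]
ee_rot: [[0.593, -0.805, -0.004], [-0.805, -0.593, -0.006], [0.003, 0.007, -1.0]]
wrist_force: [0.4, 0.0, 1.3]
gripper_width: 0.973
gripper_force: 0.0
```

Emit:
servo_tool:
  targets:
    - [0,0,0,0,45]
    - [0,0,0,0,45]
    - [0,0,0,0,45]
    - [0,0,0,0,45]
    - [0,0,0,0,45]

```text
time_s: 1.77
tcp_pos: [0.3471, 0.3039, 0.0259]
ee_rot: [[0.593, -0.805, 0.0], [-0.805, -0.593, 0.001], [-0.001, -0.001, -1.0]]
wrist_force: [-1.8, -0.4, 3.9]
gripper_width: 0.641
gripper_force: 30.0
```

Emit:
servo_tool:
  targets:
    - [0,0,1,0,45]
    - [0,0,2.2,0,45]
    - [0,0,3.4,0,45]
    - [0.2,-0.5,4.2,-0.1,45]
    - [0.6,-1.5,4.2,-0.2,45]

```text
time_s: 2.18
tcp_pos: [0.3678, 0.2633, 0.1572]
ee_rot: [[0.422, -0.907, 0.01], [-0.907, -0.422, 0.012], [-0.006, -0.014, -1.0]]
wrist_force: [0.3, -0.1, -0.8]
gripper_width: 0.642
gripper_force: 30.0
```

Emit:
servo_tool:
  targets:
    - [0.5,-1.2,0,-0.1,45]
    - [1,-2.4,0,-0.2,45]
    - [1.5,-3.6,0,-0.3,45]
    - [2,-4.8,0,-0.4,45]
    - [2.5,-6,0,-0.5,45]

```text
time_s: 2.6
tcp_pos: [0.4402, 0.077, 0.1517]
ee_rot: [[-0.069, -0.998, 0.001], [-0.998, 0.069, 0.001], [-0.001, -0.001, -1.0]]
wrist_force: [2.0, -0.2, -0.7]
gripper_width: 0.64
gripper_force: 30.0
```

Emit:
servo_tool:
  targets:
    - [0.5,-1.2,0,-0.1,45]
    - [1,-2.4,0,-0.2,45]
    - [1.5,-3.6,0,-0.265,45]
    - [2,-4.8,0,-0.265,45]
    - [2.5,-6,0,-0.265,45]

```text
time_s: 3.02
tcp_pos: [0.5153, -0.1032, 0.1515]
ee_rot: [[-0.324, -0.946, 0.001], [-0.946, 0.324, 0.0], [-0.001, -0.001, -1.0]]
wrist_force: [0.3, 0.9, -1.4]
gripper_width: 0.641
gripper_force: 30.0
```

Emit:
servo_tool:
  targets:
    - [0.5,-1.2,0,0,45]
    - [1,-2.4,0,0,45]
    - [1.5,-3.6,0,0,45]
    - [1.9,-4.8,0,0,45]
    - [2.1,-5.4,0,0,45]

```text
time_s: 3.43
tcp_pos: [0.5788, -0.267, 0.1509]
ee_rot: [[-0.327, -0.945, 0.001], [-0.945, 0.327, -0.001], [0.0, -0.001, -1.0]]
wrist_force: [0.8, 0.6, -0.5]
gripper_width: 0.639
gripper_force: 30.0
```

Emit:
servo_tool:
  targets:
    - [0.08,-0.14,-1,0,45]
    - [0.16,-0.28,-2,0,45]
    - [0.16,-0.28,-2.8,0,45]
    - [0.16,-0.28,-2.8,0,45]
    - [0.16,-0.28,-2.8,0,45]

```text
time_s: 3.85
tcp_pos: [0.582, -0.2716, 0.0661]
ee_rot: [[-0.324, -0.946, -0.003], [-0.946, 0.324, 0.0], [0.001, 0.003, -1.0]]
wrist_force: [0.4, 0.4, -0.1]
gripper_width: 0.639
gripper_force: 30.0
```

```bash
python3 - <<'E'
from ov import *
s=r.sense(); print(s['tcp_pos'])
snap('scene','scene1'); snap('top','top1')
t=s['tcp_pos']; P={}
for tags in(['scene1'],['top1'],['scene1','top1']):
    q,sc=fit('trinket_box',t[0],t[1],-19,tags,z=t[2]-.026,rounds=(.006,.003)); print(tags,np.round(q[:3]*1e3,1),np.degrees(q[3]),sc)
    q2,sc=fit('riser',.5836,-.2755,-18.9,tags,rounds=(.006,.003)); print('riser',np.round(q2[:3]*1e3,1),np.degrees(q2[3]),sc)
P=dict(trinket_box=q,riser=q2)
a=overlay('scene1',P,(165,255,115,175),4.4,0);b=overlay('top1',P,(325,415,130,190),4.4,0)
cv2.imwrite('pics/p1.png',np.hstack([a,b]))
E
```

```text
[ 0.58195008 -0.27164057  0.06608736]
['scene1'] [ 583.1 -269.9   40.1] -21.295259903205476 19.671817553970776
riser [ 585.3 -273.7    0. ] -18.284985387476514 10.921912956576776
['top1'] [ 567.4 -275.7   40.1] -31.39947119099847 7.639091209067915
riser [ 587.  -275.8    0. ] -15.148542207582572 7.36658612864098
['scene1', 'top1'] [ 582.9 -270.7   40.1] -21.292233267442544 23.600893196578873
riser [ 586.2 -276.2    0. ] -16.138738602955733 17.94723417806508
```

View pics/p1.png

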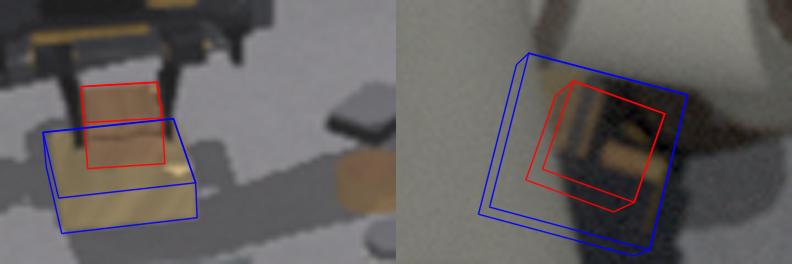

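The picture shows the held box (scene, left) over the riser, slightly toward its +y side; correction ≈ (+1, −3) mm.

Emit:
servo_tool:
  targets:
    - [0.04,-0.11,0,0,45]
    - [0.04,-0.11,-0.15,0,45]
    - [0.04,-0.11,-0.25,0,45]
    - [0.04,-0.11,-0.31,0,45]
    - [0.04,-0.11,-0.31,0,45]

```text
time_s: 4.37
tcp_pos: [0.5837, -0.2748, 0.0574]
ee_rot: [[-0.324, -0.946, -0.001], [-0.946, 0.324, 0.0], [-0.0, 0.001, -1.0]]
wrist_force: [-0.5, -0.6, -1.3]
gripper_width: 0.641
gripper_force: 30.0
```

Emit:
servo_tool:
  targets:
    - [0,0,0,0,45]
    - [0,0,0,0,45]
    - [0,0,0,0,45]
    - [0,0,0,0,45]
    - [0,0,0,0,45]

```text
time_s: 4.78
tcp_pos: [0.5841, -0.275, 0.0578]
ee_rot: [[-0.324, -0.946, 0.0], [-0.946, 0.324, -0.0], [-0.0, -0.0, -1.0]]
wrist_force: [-0.8, 0.7, -1.1]
gripper_width: 0.643
gripper_force: 30.0
```

Emit:
servo_tool:
  targets:
    - [0,0,-0.04,0,45]
    - [0,0,-0.08,0,45]
    - [0,0,-0.08,0,45]
    - [0,0,-0.08,0,45]
    - [0,0,-0.08,0,45]

```text
time_s: 5.2
tcp_pos: [0.5843, -0.275, 0.056]
ee_rot: [[-0.324, -0.946, 0.001], [-0.946, 0.324, -0.0], [0.0, -0.001, -1.0]]
wrist_force: [-2.3, 1.1, 3.8]
gripper_width: 0.64
gripper_force: 30.0
```

Contact (z force rising). Release and back off.

Emit:
servo_tool:
  targets:
    - [0,0,0,0,87]
    - [0,0,0,0,87]
    - [0,0,0,0,87]
    - [0,0,0,0,87]
    - [0,0,0,0,87]

```text
time_s: 5.62
tcp_pos: [0.584, -0.275, 0.055]
ee_rot: [[-0.324, -0.946, -0.0], [-0.946, 0.324, 0.0], [0.0, 0.0, -1.0]]
wrist_force: [-0.2, -0.4, -0.9]
gripper_width: 0.932
gripper_force: 0.0
```

Emit:
servo_tool:
  targets:
    - [0,0,0.8,0,87]
    - [0,0,2,0,87]
    - [0,0,3,0,87]
    - [-0.5,1,3.5,0,87]
    - [-1,2,3.5,0,87]

```text
time_s: 6.03
tcp_pos: [0.5566, -0.216, 0.1646]
ee_rot: [[-0.326, -0.945, 0.009], [-0.945, 0.326, -0.002], [-0.001, -0.009, -1.0]]
wrist_force: [0.5, 0.0, 0.1]
gripper_width: 0.997
gripper_force: 0.0
```

Emit:
servo_tool:
  targets:
    - [-0.5,1.2,0,0,87]
    - [-1,2.4,0,0,87]
    - [-1.6,3,0,0,87]
    - [-2.2,3.6,0,0,87]
    - [-2.8,4.2,0,0,87]

```text
time_s: 6.45
tcp_pos: [0.4691, -0.0879, 0.1604]
ee_rot: [[-0.323, -0.946, 0.0], [-0.946, 0.323, 0.0], [-0.0, -0.0, -1.0]]
wrist_force: [-0.7, -0.2, -0.8]
gripper_width: 0.999
gripper_force: 0.0
```

```bash
python3 - <<'E'
from ov import *
print(r.sense()['tcp_pos'])
snap('scene','scene2'); snap('top','top2')
for tags in(['scene2'],['top2'],['scene2','top2']):
    for n,x,z,R in(('trinket_box',(.584,-.275,-19),.03,(.006,.003)),('riser',(.5836,-.2755,-18.9),0,(.006,.003)),('short_jar',(.463,-.0757,0),0,(.006,.003))):
        if n[0]=='s': M[n]=([np.r_[circ(48,0),circ(48,27),circ(46,40)]],[])
        q,sc=fit(n,*x,tags,z=z,rounds=R); print(n,tags,np.round(q[:3]*1e3,1),round(np.degrees(q[3]),1),round(sc,1))
cv2.imwrite('pics/p2.png',np.hstack([cv2.resize(cv2.imread('pics/scene2.png')[115:205,150:290],(400,257)),cv2.resize(cv2.imread('pics/top2.png')[130:257,200:400],(400,257))]))
E
```

```text
[ 0.46913851 -0.08789767  0.160367  ]
trinket_box ['scene2'] [ 586.9 -273.    30. ] -19.1 21.1
riser ['scene2'] [ 584.5 -272.1    0. ] -19.3 18.4
short_jar ['scene2'] [464.6 -70.6   0. ] -0.4 14.0
trinket_box ['top2'] [ 585.4 -276.5   30. ] -20.0 11.8
riser ['top2'] [ 583.6 -276.9    0. ] -18.8 11.8
short_jar ['top2'] [447.1 -67.4   0. ] 0.5 9.4
trinket_box ['scene2', 'top2'] [ 585.7 -275.5   30. ] -19.3 31.9
riser ['scene2', 'top2'] [ 583.7 -275.3    0. ] -19.2 28.6
short_jar ['scene2', 'top2'] [464.4 -70.7   0. ] -0.3 15.9
```

View pics/p2.png

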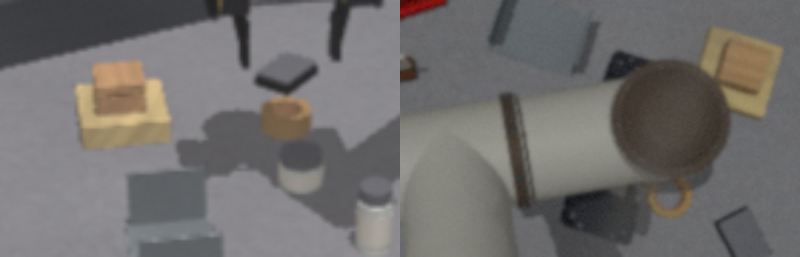

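The box stands on the riser ~2 mm off along x, square. Next: short jar.

Emit:
servo_tool:
  targets:
    - [-0.1,0.25,-0.6,0,87]
    - [-0.19,0.43,-1.8,0,87]
    - [-0.19,0.43,-3,0,87]
    - [-0.19,0.43,-4.1,0,87]
    - [-0.19,0.43,-4.6,0,87]

```text
time_s: 6.97
tcp_pos: [0.4625, -0.0765, 0.019]
ee_rot: [[-0.325, -0.946, -0.005], [-0.946, 0.325, -0.001], [0.002, 0.005, -1.0]]
wrist_force: [0.3, 0.1, -0.0]
gripper_width: 0.999
gripper_force: 0.0
```

Emit:
servo_tool:
  targets:
    - [0,0,0,0,87]
    - [0,0,0,0,40]
    - [0,0,0,0,35]
    - [0,0,0,0,35]
    - [0,0,0,0,35]

```text
time_s: 7.38
tcp_pos: [0.4652, -0.0761, 0.0235]
ee_rot: [[-0.324, -0.946, 0.003], [-0.946, 0.324, 0.0], [-0.001, -0.002, -1.0]]
wrist_force: [0.6, -0.4, -0.5]
gripper_width: 0.784
gripper_force: 0.0
```

Emit:
servo_tool:
  targets:
    - [0,0,0,0,35]
    - [0,0,0,0,35]
    - [0,0,0,0,35]
    - [0,0,0,0,35]
    - [0,0,0,0,35]

```text
time_s: 7.8
tcp_pos: [0.4642, -0.0761, 0.0227]
ee_rot: [[-0.324, -0.946, -0.0], [-0.946, 0.324, -0.0], [0.0, 0.0, -1.0]]
wrist_force: [-1.5, 0.0, 5.0]
gripper_width: 0.547
gripper_force: 30.0
```

Emit:
servo_tool:
  targets:
    - [0,0,0.8,0,35]
    - [0,0,2,0,35]
    - [0,0,3,0,35]
    - [0.3,-0.5,3.7,0,35]
    - [0.8,-1.4,3.8,0,35]

```text
time_s: 8.22
tcp_pos: [0.4904, -0.1172, 0.141]
ee_rot: [[-0.32, -0.947, 0.009], [-0.947, 0.32, 0.0], [-0.003, -0.008, -1.0]]
wrist_force: [0.7, 0.6, -1.0]
gripper_width: 0.546
gripper_force: 30.0
```

Emit:
servo_tool:
  targets:
    - [0.65,-1.1,0,0,35]
    - [1.3,-2.2,0,0,35]
    - [1.95,-3.3,0,0,35]
    - [2.6,-4.4,0,0,35]
    - [3.2,-5.2,0,0,35]

```text
time_s: 8.63
tcp_pos: [0.5849, -0.2767, 0.1356]
ee_rot: [[-0.325, -0.946, -0.0], [-0.946, 0.325, -0.0], [0.0, 0.0, -1.0]]
wrist_force: [0.5, 1.2, -1.0]
gripper_width: 0.544
gripper_force: 30.0
```

Emit:
servo_tool:
  targets:
    - [0.02,0,-0.4,0,35]
    - [0.05,-0.05,-0.9,0,35]
    - [0.05,-0.05,-1.2,0,35]
    - [0.05,-0.05,-1.2,0,35]
    - [0.05,-0.05,-1.2,0,35]

```text
time_s: 9.05
tcp_pos: [0.5853, -0.275, 0.0996]
ee_rot: [[-0.323, -0.946, -0.002], [-0.946, 0.323, 0.0], [0.0, 0.002, -1.0]]
wrist_force: [-0.0, -0.1, -0.0]
gripper_width: 0.547
gripper_force: 30.0
```

```bash
python3 - <<'E'
from ov import *
s=r.sense(); t=s['tcp_pos'];print(t)
snap('scene','scene3')
M['short_jar']=([np.r_[circ(48,0),circ(48,27),circ(46,40)]],[])
q,sc=fit('short_jar',t[0],t[1],0,['scene3'],z=t[2]-.0227,rounds=(.006,.003)); print(np.round(q[:3]*1e3,1),sc)
b,sc=fit('trinket_box',.5857,-.2755,-19.2,['scene3'],z=.03,rounds=(.004,.003)); print(np.round(b[:3]*1e3,1),sc)
cv2.imwrite('pics/p3.png',overlay('scene3',dict(short_jar=q,trinket_box=b),(165,265,90,175),5,0))
E
```

```text
[ 0.58528673 -0.27503413  0.09963128]
[ 588.1 -268.8   76.9] 20.486026763916016
[ 582.3 -291.9   30. ] 17.6528620663645
```

View pics/p3.png

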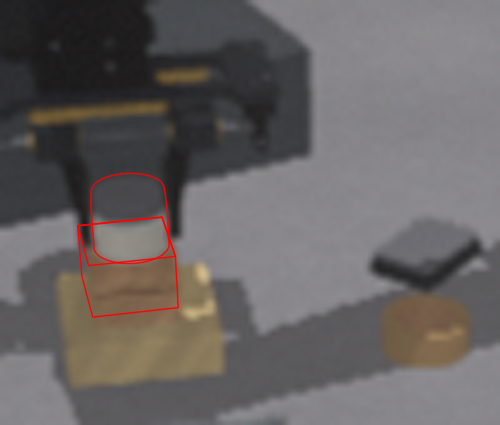

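Held jar shows ~4 mm toward +y of the box's known spot (box outline fit here is hidden-biased; earlier value holds). Correct and lower.

Emit:
servo_tool:
  targets:
    - [-0.04,-0.13,0,0,35]
    - [-0.04,-0.13,-0.12,0,35]
    - [-0.04,-0.13,-0.22,0,35]
    - [-0.04,-0.13,-0.28,0,35]
    - [-0.04,-0.13,-0.28,0,35]

```text
time_s: 9.52
tcp_pos: [0.5843, -0.2793, 0.0915]
ee_rot: [[-0.324, -0.946, -0.001], [-0.946, 0.324, 0.0], [-0.0, 0.001, -1.0]]
wrist_force: [0.3, 0.3, 0.0]
gripper_width: 0.544
gripper_force: 30.0
```

Emit:
servo_tool:
  targets:
    - [0,0,-0.02,0,35]
    - [0,0,-0.04,0,35]
    - [0,0,-0.04,0,35]
    - [0,0,-0.04,0,35]
    - [0,0,-0.04,0,35]

```text
time_s: 9.93
tcp_pos: [0.5848, -0.2795, 0.0908]
ee_rot: [[-0.324, -0.946, 0.0], [-0.946, 0.324, -0.0], [-0.0, -0.0, -1.0]]
wrist_force: [-0.7, -0.2, -1.3]
gripper_width: 0.542
gripper_force: 30.0
```

Emit:
servo_tool:
  targets:
    - [0,0,-0.02,0,35]
    - [0,0,-0.04,0,35]
    - [0,0,-0.05,0,35]
    - [0,0,-0.05,0,35]
    - [0,0,-0.05,0,35]

```text
time_s: 10.35
tcp_pos: [0.5848, -0.2795, 0.0908]
ee_rot: [[-0.324, -0.946, 0.001], [-0.946, 0.324, -0.0], [0.0, -0.001, -1.0]]
wrist_force: [-1.9, 2.0, 6.7]
gripper_width: 0.546
gripper_force: 30.0
```

Emit:
servo_tool:
  targets:
    - [0,0,0,0,87]
    - [0,0,0,0,87]
    - [0,0,0,0,87]
    - [0,0,0,0,87]
    - [0,0,0,0,87]

```text
time_s: 10.77
tcp_pos: [0.5846, -0.2795, 0.0889]
ee_rot: [[-0.324, -0.946, -0.0], [-0.946, 0.324, 0.0], [0.0, 0.0, -1.0]]
wrist_force: [-0.3, 0.0, 0.3]
gripper_width: 0.839
gripper_force: 0.0
```

Emit:
servo_tool:
  targets:
    - [0,0,0.6,0,87]
    - [0,0,1.6,0,87]
    - [0,0,2.5,0,87]
    - [-1,0.6,2.8,0,87]
    - [-2,1.2,2.8,0,87]

```text
time_s: 11.18
tcp_pos: [0.5267, -0.2441, 0.1759]
ee_rot: [[-0.324, -0.946, 0.007], [-0.946, 0.324, -0.002], [-0.0, -0.007, -1.0]]
wrist_force: [0.7, 0.5, -0.0]
gripper_width: 0.994
gripper_force: 0.0
```

Emit:
servo_tool:
  targets:
    - [-1,0.6,0,0,87]
    - [-2,1.2,0,0,87]
    - [-3,1.8,0,0,87]
    - [-3.5,2.1,0,0,87]
    - [-3.5,2.1,0,0,87]

```text
time_s: 11.6
tcp_pos: [0.416, -0.1792, 0.1734]
ee_rot: [[-0.323, -0.946, -0.001], [-0.946, 0.323, 0.001], [-0.001, 0.002, -1.0]]
wrist_force: [-0.5, 0.4, -0.4]
gripper_width: 1.002
gripper_force: 0.0
```

```bash
python3 - <<'E'
from ov import *
s=r.sense(); t=s['tcp_pos'];print(t)
snap('scene','scene4');snap('top','top4')
M['short_jar']=([np.r_[circ(48,0),circ(48,27),circ(46,40)]],[]); P={}
for n,x,z in(('trinket_box',(.5857,-.2755,-19.2),.03),('riser',(.5837,-.2753,-19.2),0),('short_jar',(.5857,-.2755,0),.068)):
  for tags in(['scene4'],['top4'],['scene4','top4']):
    q,sc=fit(n,*x,tags,z=z,rounds=(.004,.003)); print(n,tags,np.round(q[:3]*1e3,1),round(np.degrees(q[3]),1),round(sc,1)); P[n]=q
cv2.imwrite('pics/p4.png',np.hstack([cv2.resize(overlay('scene4',i,(165,255,95,185),4.4,0),(390,390)) for i in({},P)]))
E
```

```text
[ 0.41601157 -0.17916084  0.17339892]
trinket_box ['scene4'] [ 586.  -275.6   30. ] -19.6 21.7
trinket_box ['top4'] [ 585.5 -276.6   30. ] -19.1 14.2
trinket_box ['scene4', 'top4'] [ 585.6 -276.3   30. ] -19.0 35.8
riser ['scene4'] [ 584.  -273.2    0. ] -19.4 19.3
riser ['top4'] [ 583.9 -276.9    0. ] -18.7 10.0
riser ['scene4', 'top4'] [ 583.5 -275.6    0. ] -19.3 28.4
short_jar ['scene4'] [ 587.6 -272.1   68. ] 0.5 16.3
short_jar ['top4'] [ 587.  -274.5   68. ] 3.8 12.8
short_jar ['scene4', 'top4'] [ 587.  -273.8   68. ] 3.8 29.0
```

View pics/p4.png

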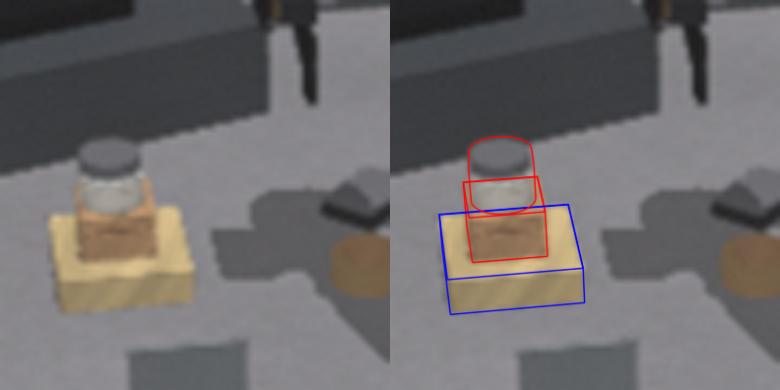

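Stack stands well (jar within 3 mm of the box centre). Now the tape.

Emit:
servo_tool:
  targets:
    - [0.12,-0.05,-1.2,0,87]
    - [0.12,-0.05,-2.5,0,87]
    - [0.12,-0.05,-3.7,0,87]
    - [0.12,-0.05,-4.5,0,87]
    - [0.12,-0.05,-4.95,0,87]

```text
time_s: 12.12
tcp_pos: [0.4228, -0.1824, 0.0213]
ee_rot: [[-0.325, -0.946, -0.005], [-0.946, 0.325, 0.0], [0.001, 0.005, -1.0]]
wrist_force: [-0.4, -0.0, 0.8]
gripper_width: 1.0
gripper_force: 0.0
```

Emit:
servo_tool:
  targets:
    - [0,0,0,0,87]
    - [0,0,0,0,50]
    - [0,0,0,0,50]
    - [0,0,0,0,50]
    - [0,0,0,0,50]

```text
time_s: 12.53
tcp_pos: [0.4241, -0.1821, 0.0259]
ee_rot: [[-0.324, -0.946, 0.002], [-0.946, 0.324, -0.0], [-0.001, -0.002, -1.0]]
wrist_force: [-0.9, -0.0, 0.1]
gripper_width: 0.787
gripper_force: 0.3
```

Emit:
servo_tool:
  targets:
    - [0,0,0,0,50]
    - [0,0,0,0,50]
    - [0,0,0,0,50]
    - [0,0,0,0,50]
    - [0,0,0,0,50]

```text
time_s: 12.95
tcp_pos: [0.4234, -0.182, 0.0256]
ee_rot: [[-0.324, -0.946, 0.001], [-0.946, 0.324, -0.0], [-0.0, -0.001, -1.0]]
wrist_force: [-2.0, 0.2, 6.5]
gripper_width: 0.686
gripper_force: 30.0
```

Emit:
servo_tool:
  targets:
    - [0,0,0.8,0,50]
    - [0,0,2,0,50]
    - [0,0,3,0,50]
    - [0.5,0.4,3.7,0,50]
    - [1.4,1.1,3.7,0,50]

```text
time_s: 13.37
tcp_pos: [0.4665, -0.1499, 0.1408]
ee_rot: [[-0.326, -0.945, 0.009], [-0.945, 0.326, -0.001], [-0.002, -0.009, -1.0]]
wrist_force: [1.7, -0.7, -0.9]
gripper_width: 0.684
gripper_force: 30.0
```

Emit:
servo_tool:
  targets:
    - [1,0.8,0,0,50]
    - [2,1.6,0,0,50]
    - [3,2.4,0,0,50]
    - [4,3.2,0,0,50]
    - [5,3.9,0,0,50]

```text
time_s: 13.78
tcp_pos: [0.6164, -0.0302, 0.1357]
ee_rot: [[-0.324, -0.946, 0.0], [-0.946, 0.324, 0.0], [-0.0, -0.0, -1.0]]
wrist_force: [1.4, -0.1, -0.3]
gripper_width: 0.685
gripper_force: 30.0
```

Emit:
servo_tool:
  targets:
    - [0.6,0.5,0,0,50]
    - [1.03,0.83,0,0,50]
    - [1.03,0.83,0,0,50]
    - [1.03,0.83,0,0,50]
    - [1.03,0.83,0,0,50]

```text
time_s: 14.2
tcp_pos: [0.6452, -0.0075, 0.1353]
ee_rot: [[-0.324, -0.946, -0.002], [-0.946, 0.324, -0.0], [0.001, 0.001, -1.0]]
wrist_force: [-0.2, -0.2, -0.7]
gripper_width: 0.687
gripper_force: 30.0
```

```bash
python3 - <<'E'
from ov import *
s=r.sense(); t=s['tcp_pos'];print(t)
snap('scene','scene5')
for n,x,z in(('tape_roll',(t[0],t[1],0),t[2]-.0256),('bookends',(.6469,-.0073,-19),0)):
    q,sc=fit(n,*x,['scene5'],z=z,rounds=(.006,.003)); print(n,np.round(q[:3]*1e3,1),round(np.degrees(q[3]),1),round(sc,1))
E
```

```text
[ 0.64519179 -0.00745989  0.13526   ]
tape_roll [645.8  -6.5 109.7] 3.1 13.9
bookends [648.6  -4.6   0. ] -19.7 7.8
```

Emit:
servo_tool:
  targets:
    - [0.05,0.02,-0.7,0,50]
    - [0.05,0.02,-1.6,0,50]
    - [0.05,0.02,-2.4,0,50]
    - [0.05,0.02,-3.0,0,50]
    - [0.05,0.02,-3.3,0,50]

```text
time_s: 14.67
tcp_pos: [0.6452, -0.0076, 0.0344]
ee_rot: [[-0.326, -0.945, -0.005], [-0.945, 0.326, -0.001], [0.002, 0.004, -1.0]]
wrist_force: [-0.1, -1.4, -1.5]
gripper_width: 0.687
gripper_force: 30.0
```

Emit:
servo_tool:
  targets:
    - [0,0,-0.1,0,50]
    - [0,0,-0.2,0,50]
    - [0,0,-0.2,0,50]
    - [0,0,-0.2,0,50]
    - [0,0,-0.2,0,50]

```text
time_s: 15.08
tcp_pos: [0.6485, -0.0064, 0.0321]
ee_rot: [[-0.324, -0.946, 0.002], [-0.946, 0.324, 0.0], [-0.001, -0.002, -1.0]]
wrist_force: [-0.4, 0.4, -1.3]
gripper_width: 0.68
gripper_force: 30.0
```

Emit:
servo_tool:
  targets:
    - [-0.03,0,-0.03,0,50]
    - [-0.03,0,-0.07,0,50]
    - [-0.03,0,-0.1,0,50]
    - [-0.03,0,-0.1,0,50]
    - [-0.03,0,-0.1,0,50]

```text
time_s: 15.5
tcp_pos: [0.6471, -0.0063, 0.0297]
ee_rot: [[-0.324, -0.946, 0.001], [-0.946, 0.324, -0.0], [-0.0, -0.001, -1.0]]
wrist_force: [-2.9, 1.2, 6.3]
gripper_width: 0.684
gripper_force: 30.0
```

Emit:
servo_tool:
  targets:
    - [0,0,0,0,80]
    - [0,0,0,0,80]
    - [0,0,0,0,80]
    - [0,0,0,0,80]
    - [0,0,0,0,80]

```text
time_s: 15.92
tcp_pos: [0.6467, -0.0065, 0.0275]
ee_rot: [[-0.324, -0.946, -0.0], [-0.946, 0.324, -0.0], [0.0, 0.0, -1.0]]
wrist_force: [0.4, 0.5, -0.4]
gripper_width: 0.907
gripper_force: 0.0
```

Emit:
servo_tool:
  targets:
    - [0,0,0.8,0,80]
    - [0,0,2,0,80]
    - [0,0,3.2,0,80]
    - [-0.4,0.2,4.2,0.1,80]
    - [-1.2,0.5,4.5,0.2,70]

```text
time_s: 16.33
tcp_pos: [0.6151, 0.0085, 0.1681]
ee_rot: [[-0.125, -0.992, 0.011], [-0.992, 0.125, 0.001], [-0.002, -0.011, -1.0]]
wrist_force: [0.7, 0.6, 0.2]
gripper_width: 0.893
gripper_force: 0.0
```

Emit:
servo_tool:
  targets:
    - [-1.2,0.5,0,0.1,70]
    - [-2.4,1,0,0.2,70]
    - [-3.6,1.5,0,0.3,70]
    - [-4.4,1.9,0,0.364,70]
    - [-4.9,2.1,0,0.364,70]

```text
time_s: 16.75
tcp_pos: [0.461, 0.0719, 0.1628]
ee_rot: [[0.235, -0.972, -0.001], [-0.972, -0.235, 0.0], [-0.0, 0.001, -1.0]]
wrist_force: [0.3, -0.1, -0.3]
gripper_width: 0.808
gripper_force: 0.0
```

```bash
python3 - <<'E'
from ov import *
s=r.sense(); t=s['tcp_pos'];print(t)
snap('scene','scene6');snap('top','top6')
for n,x,z in(('tape_roll',(.647,-.007,0),.004),('bookends',(.6469,-.0073,-19),0),('tall_jar',(.4637,.0715,0),0),('card_holder',(.589,.203,13.2),0)):
  for tags in(['scene6'],['top6']):
    q,sc=fit(n,*x,tags,z=z,rounds=(.004,.003)); print(n,tags,np.round(q[:3]*1e3,1),round(np.degrees(q[3]),1),round(sc,1))
cv2.imwrite('pics/p6.png',np.hstack([cv2.resize(overlay('scene6',{},(165,325,145,265),4.4,0),(400,300)),cv2.resize(overlay('top6',{},(130,330,90,240),2,0),(400,300))]))
E
```

```text
[0.46096515 0.07193022 0.16282823]
tape_roll ['scene6'] [648.4  -5.3   4. ] 2.1 10.1
tape_roll ['top6'] [648.1  -7.    4. ] -1.0 14.7
bookends ['scene6'] [647.6  -6.2   0. ] -19.2 17.2
bookends ['top6'] [644.5  -7.8   0. ] -18.3 9.4
tall_jar ['scene6'] [460.6  70.8   0. ] 4.7 18.4
tall_jar ['top6'] [459.2  65.4   0. ] 1.1 5.5
card_holder ['scene6'] [591.4 206.1   0. ] 13.1 19.3
card_holder ['top6'] [588.1 202.6   0. ] 13.4 19.7
```

View pics/p6.png

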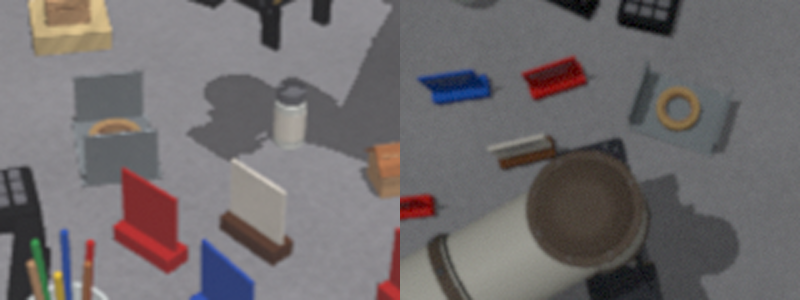

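Tape lies flat between the uprights, ~2 mm of centre; tall jar upright at (290,115) in the left crop. Grasping it.

Emit:
servo_tool:
  targets:
    - [0.09,0,-0.8,0,70]
    - [0.09,0,-1.8,0,70]
    - [0.09,0,-2.8,0,70]
    - [0.09,0,-3.6,0,70]
    - [0.09,0,-4,0,70]

```text
time_s: 17.27
tcp_pos: [0.4658, 0.0706, 0.0398]
ee_rot: [[0.231, -0.973, -0.004], [-0.973, -0.231, -0.002], [0.001, 0.004, -1.0]]
wrist_force: [-0.6, -0.4, -0.4]
gripper_width: 0.804
gripper_force: 0.0
```

Emit:
servo_tool:
  targets:
    - [0,0,0,0,70]
    - [0,0,0,0,25]
    - [0,0,0,0,25]
    - [0,0,0,0,25]
    - [0,0,0,0,25]

```text
time_s: 17.68
tcp_pos: [0.4673, 0.0719, 0.0439]
ee_rot: [[0.232, -0.973, 0.002], [-0.973, -0.232, 0.001], [-0.001, -0.003, -1.0]]
wrist_force: [0.9, 0.0, 1.3]
gripper_width: 0.586
gripper_force: 0.0
```

Emit:
servo_tool:
  targets:
    - [0,0,0,0,25]
    - [0,0,0,0,25]
    - [0,0,0,0,25]
    - [0,0,0,0,25]
    - [0,0,0,0,25]

```text
time_s: 18.1
tcp_pos: [0.4664, 0.0715, 0.0432]
ee_rot: [[0.232, -0.973, -0.0], [-0.973, -0.232, -0.0], [0.0, 0.0, -1.0]]
wrist_force: [-2.0, -0.9, 6.3]
gripper_width: 0.406
gripper_force: 30.0
```

Emit:
servo_tool:
  targets:
    - [0,0,0.8,0,25]
    - [0,0,2,0,25]
    - [0,0,3.2,0,25]
    - [0.1,0.3,4.3,0,25]
    - [0.4,0.9,4.4,0,25]

```text
time_s: 18.52
tcp_pos: [0.4811, 0.0991, 0.1812]
ee_rot: [[0.232, -0.973, 0.011], [-0.973, -0.231, 0.005], [-0.002, -0.012, -1.0]]
wrist_force: [1.0, -1.1, -1.1]
gripper_width: 0.409
gripper_force: 30.0
```

Emit:
servo_tool:
  targets:
    - [0.6,1.2,0,0,25]
    - [1.2,2.4,0,0,25]
    - [1.8,3.6,0,0,25]
    - [2.4,4.8,0,0,25]
    - [2.8,5.8,0,0,25]

```text
time_s: 18.93
tcp_pos: [0.5638, 0.2751, 0.1742]
ee_rot: [[0.232, -0.973, 0.001], [-0.973, -0.232, 0.001], [-0.0, -0.001, -1.0]]
wrist_force: [0.8, -0.6, -1.4]
gripper_width: 0.41
gripper_force: 30.0
```

Emit:
servo_tool:
  targets:
    - [0.27,0.41,0,-0.007,25]
    - [0.27,0.41,0,-0.007,25]
    - [0.27,0.41,0,-0.007,25]
    - [0.27,0.41,0,-0.007,25]
    - [0.27,0.41,0,-0.007,25]

```text
time_s: 19.35
tcp_pos: [0.5701, 0.2837, 0.1747]
ee_rot: [[0.224, -0.975, -0.001], [-0.975, -0.224, -0.0], [0.0, 0.001, -1.0]]
wrist_force: [-0.2, -0.0, -0.3]
gripper_width: 0.403
gripper_force: 30.0
```

```bash
python3 - <<'E'
from ov import *
s=r.sense(); t=s['tcp_pos'];print(t)
snap('scene','scene7')
for n,x,z in(('tall_jar',(t[0],t[1],0),t[2]-.0432),('card_holder',(.5914,.2061,13.1),0)):
    q,sc=fit(n,*x,['scene7'],z=z,rounds=(.005,.003)); print(n,np.round(q[:3]*1e3,1),round(np.degrees(q[3]),1),round(sc,1))
E
```

```text
[0.57005073 0.28373136 0.17474264]
tall_jar [569.8 281.8 131.5] 0.4 11.6
card_holder [592.  207.3   0. ] 13.6 17.1
```

Emit:
servo_tool:
  targets:
    - [0.05,0.12,-0.8,0,25]
    - [0.05,0.12,-1.9,0,25]
    - [0.05,0.12,-3,0,25]
    - [0.05,0.12,-3.8,0,25]
    - [0.05,0.12,-4.15,0,25]

```text
time_s: 19.82
tcp_pos: [0.5699, 0.2861, 0.0468]
ee_rot: [[0.223, -0.975, -0.005], [-0.975, -0.223, -0.004], [0.002, 0.006, -1.0]]
wrist_force: [0.7, -1.1, -1.6]
gripper_width: 0.407
gripper_force: 30.0
```

Emit:
servo_tool:
  targets:
    - [0,0,0,0,25]
    - [0,0,-0.05,0,25]
    - [0,0,-0.1,0,25]
    - [0,0,-0.1,0,25]
    - [0,0,-0.1,0,25]

```text
time_s: 20.23
tcp_pos: [0.5728, 0.289, 0.0489]
ee_rot: [[0.225, -0.974, 0.002], [-0.974, -0.225, 0.002], [-0.001, -0.003, -1.0]]
wrist_force: [-1.2, -0.2, -0.8]
gripper_width: 0.406
gripper_force: 30.0
```

```bash
python3 - <<'E'
from ov import *
s=r.sense(); t=s['tcp_pos'];print(t)
snap('scene','scene8')
for n,x,z in(('tall_jar',(t[0],t[1],0),t[2]-.0432),('card_holder',(.5914,.2061,13.1),0)):
    q,sc=fit(n,*x,['scene8'],z=z,rounds=(.005,.003)); print(n,np.round(q[:3]*1e3,1),round(np.degrees(q[3]),1),round(sc,1))
E
```

```text
[0.57278544 0.28895741 0.04893183]
tall_jar [572.2 287.    5.7] 5.2 15.8
card_holder [592.  203.3   0. ] 22.9 9.3
```

Emit:
servo_tool:
  targets:
    - [0,0,-0.06,0,25]
    - [0,0,-0.12,0,25]
    - [0,0,-0.17,0,25]
    - [0,0,-0.2,0,25]
    - [0,0,-0.2,0,25]

```text
time_s: 20.7
tcp_pos: [0.5722, 0.2886, 0.0433]
ee_rot: [[0.226, -0.974, 0.001], [-0.974, -0.226, -0.0], [0.0, -0.001, -1.0]]
wrist_force: [-2.9, -1.0, 9.1]
gripper_width: 0.403
gripper_force: 30.0
```

Contact. Release to a moderate opening, lift, and move away.

Emit:
servo_tool:
  targets:
    - [0,0,0,0,54]
    - [0,0,0,0,54]
    - [0,0,0,0,54]
    - [0,0,0,0,54]
    - [0,0,0,0,54]

```text
time_s: 21.12
tcp_pos: [0.572, 0.2883, 0.0409]
ee_rot: [[0.225, -0.974, -0.0], [-0.974, -0.225, -0.0], [0.0, 0.001, -1.0]]
wrist_force: [-1.0, 0.9, -0.6]
gripper_width: 0.605
gripper_force: 0.0
```

Emit:
servo_tool:
  targets:
    - [0,0,0.6,0,54]
    - [0,0,1.6,0,54]
    - [0,0,2.6,0,54]
    - [0,0,3.6,0,54]
    - [0,0,4.6,0,54]

```text
time_s: 21.53
tcp_pos: [0.5719, 0.2882, 0.1803]
ee_rot: [[0.225, -0.974, -0.001], [-0.974, -0.225, -0.0], [0.0, 0.001, -1.0]]
wrist_force: [-0.8, 0.4, -0.1]
gripper_width: 0.62
gripper_force: 0.0
```

Emit:
servo_tool:
  targets:
    - [-1,0.4,0.4,0,54]
    - [-2,0.8,0.6,0,54]
    - [-3,1.2,0.6,0,54]
    - [-4,1.6,0.6,0,54]
    - [-5,2,0.6,0,54]

```text
time_s: 21.95
tcp_pos: [0.4207, 0.3486, 0.1973]
ee_rot: [[0.224, -0.974, 0.0], [-0.974, -0.224, 0.0], [-0.0, -0.0, -1.0]]
wrist_force: [0.2, 0.8, 0.5]
gripper_width: 0.621
gripper_force: 0.0
```

Emit:
servo_tool:
  targets:
    - [-0.7,1.2,0,0,54]
    - [-1.4,2.4,0,0,54]
    - [-2.1,3.6,0,0,54]
    - [-2.8,4.8,0,0,54]
    - [-3.2,5.5,0,0,54]

```text
time_s: 22.37
tcp_pos: [0.3239, 0.5166, 0.1971]
ee_rot: [[0.228, -0.974, 0.0], [-0.974, -0.228, 0.001], [-0.001, -0.0, -1.0]]
wrist_force: [0.9, 0.1, -0.7]
gripper_width: 0.617
gripper_force: 0.0
```

```bash
python3 - <<'E'
from ov import *
s=r.sense(); t=s['tcp_pos'];print(t)
snap('scene','scene9');snap('top','top9'); P={}
M['short_jar']=([np.r_[circ(48,0),circ(48,27),circ(46,40)]],[])
for n,x,z in(('tall_jar',(.571,.286,0),0),('card_holder',(.589,.203,13.2),0),('tape_roll',(.647,-.007,0),.004),('bookends',(.6469,-.0073,-19),0),('trinket_box',(.5857,-.2755,-19.2),.03),('riser',(.5837,-.2753,-19.2),0),('short_jar',(.5857,-.2755,0),.068)):
  for tags in(['scene9'],['top9'],['scene9','top9']):
    q,sc=fit(n,*x,tags,z=z,rounds=(.004,.003)); print(n,tags,np.round(q[:3]*1e3,1),round(np.degrees(q[3]),1),round(sc,1)); P[n]=q
cv2.imwrite('pics/p9.png',np.hstack([overlay('scene9',{},(165,325,110,260),2.5,0),cv2.resize(overlay('top9',P,(130,400,110,280),2.9,0)[:,:],(400,375))]))
E
```

```text
[0.32389533 0.51656104 0.19709552]
tall_jar ['scene9'] [575.  290.3   0. ] 5.2 11.6
tall_jar ['top9'] [571.6 284.6   0. ] -1.1 8.4
tall_jar ['scene9', 'top9'] [574.6 289.7   0. ] 5.2 19.6
card_holder ['scene9'] [591.4 206.2   0. ] 13.1 18.4
card_holder ['top9'] [588.1 202.6   0. ] 13.3 20.3
card_holder ['scene9', 'top9'] [588.7 202.8   0. ] 13.1 35.8
tape_roll ['scene9'] [648.4  -5.3   4. ] 2.1 9.7
tape_roll ['top9'] [648.1  -7.    4. ] -1.0 14.3
tape_roll ['scene9', 'top9'] [648.1  -6.7   4. ] -1.0 23.9
bookends ['scene9'] [647.6  -6.2   0. ] -19.2 16.6
bookends ['top9'] [643.8  -7.6   0. ] -18.7 9.3
bookends ['scene9', 'top9'] [646.8  -7.3   0. ] -19.1 25.3
trinket_box ['scene9'] [ 586.  -275.6   30. ] -19.7 21.2
trinket_box ['top9'] [ 585.3 -276.6   30. ] -19.4 14.3
trinket_box ['scene9', 'top9'] [ 585.5 -276.4   30. ] -19.5 35.3
riser ['scene9'] [ 584.  -273.2    0. ] -19.4 18.9
riser ['top9'] [ 583.6 -277.     0. ] -18.4 13.3
riser ['scene9', 'top9'] [ 583.5 -275.8    0. ] -19.0 31.2
short_jar ['scene9'] [ 587.6 -272.2   68. ] 0.3 15.9
short_jar ['top9'] [ 587.  -274.5   68. ] 3.7 13.1
short_jar ['scene9', 'top9'] [ 587.  -273.6   68. ] 3.8 28.9
```

View pics/p9.png

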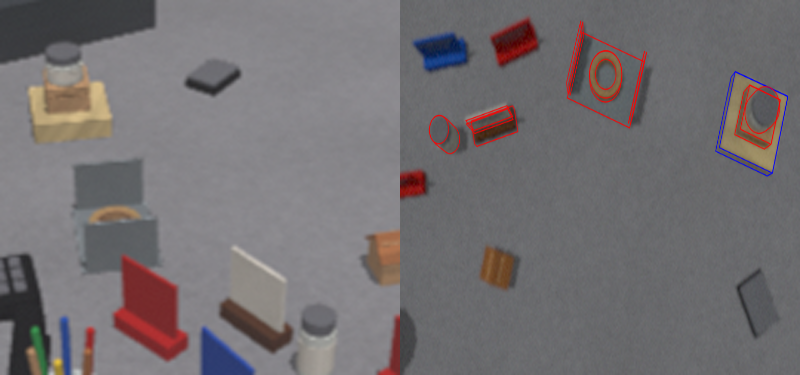

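All placements are within ~3 mm in both views, the bystanders are untouched, and the arm is clear. I'm handing in.

```bash
python3 -c "
from station import r
print(r.finish_job())"
```

```text
the job is handed in; nothing more can be done
None
```

The job is handed in at about 22 s: the box stands on the riser with the short jar on it, the tape lies between the bookends and the tall jar stands left of the card holder, each within about 3 mm of its target by the final pictures (the tape perhaps 4 mm, by one view).

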